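# Take a contact reading on a chip plate with the spring-tipped probe

### The arm

A 6-joint arm with a two-finger parallel gripper is mounted at the origin on the work surface. World frame = base frame: x ahead of the robot, y to its left, z up, the work surface at z = 0. Lengths are in mm, angles in degrees, forces in N, time in s.
With the tool pointing down it reaches from about 300 to 775 mm from the base axis. Payload 14.6 kg.
Tool frame: the origin (TCP) lies at the very end of the fingers, on their centre line; the grasp point (between the pads) lies 19 mm behind it; z points along the fingers, y is the direction in which the jaws open and shut (so a half turn about z gives the same grasp; the last joint's range is limited). The gripper opens to 94 mm and grips with 3 to 60 N. Pads are 16 mm wide; open, the fingers measure 119 mm over their backs; the gripper's body (75 mm by 177 mm) begins 78 mm behind the grasp point.
Start: joints at [70.497, 17.183, 87.147, -0, 75.671, -3.816], TCP at [148.713, 529.503, 205.446] pointing down, gripper open.
Joint ranges: [-173.82, 173.82], [-45.26, 126.66], [13.44, 144.39], [-59.66, 239.66], [0, 175.72], [-146.38, 146.38]. Speed limits (degrees/s): [127.2, 127.2, 147.25, 180, 180, 180].

### API

Orientations are given as a 3x3 rotation matrix whose columns are the frame's x, y, z axes.
In Python, from cell import * gives the robot as it stands. The module is installed in compiled form; this text tells all that it offers.
- The arm moves only by the shell command python3 -m crank 'ROWS' [FORCE]. ROWS is a JSON object of lists of equal length, an entry for each row: "translation": the shift along the world's x, y, z in cm, a list of three; "turn": the turn, a rotation vector about the world's x, y, z in degrees, a list of three; "gripper": the opening, from 0 (shut) to 1 (fully open). A call has 1 to 10 rows; each row is the pose to reach, as a shift and turn from the pose commanded when the call began; what a row does not reach only later rows make up. A row lasts 1/12 s, in which the tool goes at most 41.7 mm and 7.16 degrees, less where a joint would pass 70% of its speed; a pose out of reach is approached as far as the arm can. A call with a gripper value outside its range is refused whole. The fingers move at their own pace and stop on an object; FORCE is the grip in N (left out, the last holds). Time passes only in rows, so rows that repeat a pose let the fingers close. It gives the time, the measured TCP pose, the force and the opening at its end, in the units of the state.
- get_obs(): the state, without advancing time (a new reading comes with each control period).
- get_image(name): name is "scene" or "top" or "wrist"; returns the picture (420x560x3 uint8, blue, green, red); there is no depth.
- camera_params(name): a dict with "fovy" (degrees; the focal length in pixels is half the picture's height over the tangent of half this angle, whatever the lens; pixels are square), "cx", "cy" (the principal point, pixels), "rvec" (rotation vector, rad) and "tvec" (3), from world to camera coordinates, as OpenCV has them; the wrist camera has in their place "tool_from_camera" (4x4, takes a point from camera to tool coordinates, whose origin is the TCP and whose axes are the flange's). Camera axes: x right, y down, z forward; pixel columns grow to the right and rows downward; lengths in mm; the calibration is good to about 2 mm. A picture is of the moment at which its call begins: read the wrist's pose just before it. camera_params takes no time and is no camera call.
- job_done(): hands the job in, once; it reports no verdict.
The state is a dict: "time": time; "joint_pos": joint angles; "joint_velocities": joint speeds; "effort": joint torques, N m; "tool_pos": TCP position; "ee_rot": TCP orientation; "contact_force": force on the tool from outside, world axes, zero at the start; "ft_torque": the same for the moment, N m; "opening": finger opening in mm.
Only numpy, scipy, OpenCV 4.12 (cv2) and the standard library are available. Lean on these libraries where they do the work, as an engineer would, in place of code of your own. Each camera call takes 0.05 s, during which the arm holds its last target.

### The job

Pull the red drawer of the bench drawer unit all the way out to its stop and leave it open, then lift the white square-handled probe out of its socket in the drawer. Hold the probe upright with its brass tip on the orange dot on the circuit board's chip plate, pressed down gently so that the spring tip is pushed in about half way (never hard), and finish like that: the program ends while the gripper is still holding the probe on the dot. Leave the other tools standing in the drawer and do not disturb the other things on the bench.

Things in the scene. Friction and masses are not known exactly. Their poses are not given: they have to be found in the camera images.
- cab: Grey steel bench drawer unit, 200 deep (x) x 330 wide (y) x 150 high, fixed to the table; origin at the centre of its underside, z up; its front with the red drawer faces its own -x. It stands to the robot's right, turned by up to 7 degrees.
- cab_drawer0 (a joint): How far the red drawer is pulled out, m: 0 closed, 0.1336 at its stop. It slides along the unit's -x, friction about 1 N, stays where it is left. Its floor is 22 mm above the table, its walls (6 mm thick) reach 128 mm, its red front panel (15 mm thick) 137 mm above the table.
- rack (a point): Black rack fixed in the drawer (moves with it), 50 (x) x 240 (y) x 34 mm high, top 56 mm above the table; origin at the centre of its underside, axes as the unit's. Three sockets (square, 14 mm, right through) in a row along y at -80, 0 and +80 mm, 77 mm behind the drawer's outer front face.
- cab_drawer0_handle (a point): Middle of the drawer's steel bar handle: a level round bar 11 mm thick and 130 mm long, parallel to the unit's y, 35 mm in front of the red panel (measured to the bar's middle) and 38 mm below the unit's top; two 8 mm stems join it to the panel, 51 mm either side of the middle. It can be pinched or hooked from above. The point moves with the drawer.
- probe: Contact probe, 90 g, loose: white handle 24 x 24 mm square, 66 mm tall, blue band, blue cap (18 mm square, 4 mm) on top; below it a 10 mm steel shaft 14 mm long with a 6 mm brass spring tip. Stands upright in a rack socket, handle resting on the rack, turned up to 20 degrees against the unit. Origin: centre of the handle's underside; z up the handle (cap top at +70 mm), x, y square to its faces.
- tip (a point): Centre of the lower end face of the probe's brass spring tip, 30 mm below the probe's origin on its axis while the spring is relaxed.
- plunger (a joint): How far the probe's spring tip is pushed in, m: 0 relaxed, 0.012 fully in (hard stop). Spring: 0.4 N to start, plus 0.2 N per mm.
- board: Circuit board on a black test stand, 210 (x) x 250 (y) mm, fixed to the robot's left; origin at the centre of its underside, z up. Board surface 30 mm above the table; memory sticks, a cooler strip and ports on it reach at most 60 mm. Two chip plates lie on it at (-40, +50) and (-40, -50) mm; which one bears the dot varies.
- marked_plate: The chip plate with the orange dot: fixed aluminium square 44 x 44 x 8 mm lying level on the board; origin at the centre of its underside, z up.
- spot (a point): Centre of the orange dot (20 mm across) on top of the marked chip plate, on its upper surface, 38 mm above the table.
- nut_driver: Nut driver with a round red handle 24 mm across and 62 mm tall, standing in another of the drawer's sockets; origin at the centre of the handle's underside, z up. Leave alone.
- dust_brush: Small brush with a round wooden handle 22 mm across, 63 mm tall with its black end, standing in the remaining socket; origin at the centre of the handle's underside, z up. Leave alone.
- tumbler: Steel tumbler, 70 mm across, 130 mm tall, standing to the right; origin at the centre of its underside. Leave alone.
- bottle: White plastic bottle with a blue cap, 72 mm across, 210 mm tall, standing; origin at the centre of its underside. Leave alone.
- screwdriver: Screwdriver with a green handle lying on the table to the left; origin under its middle, x along it. Leave alone.
- fan: Black square cooling fan, 80 x 80 x 25 mm, lying on the table to the right; origin at the centre of its underside. Leave alone.
- drive: Black flat drive, 100 x 70 x 10 mm, lying on the table to the right; origin at the centre of its underside. Leave alone.

How it is judged (in metres and radians):
On the way, in this order (a step that is already met when the one before it is completed fails the run):
1. the red drawer is pulled out to its stop (value of joint cab_drawer0 above 0.128 m), for 0.2 s.
2. the gripper lifts the probe out of its socket, its tip at least 120 mm above the table (height (world z) of tip above 0.12 m and contact force between the fingers and probe above 1 N), for 0.1 s.
At the end, for the whole second after the job is handed in: Gripper holds the probe still, within 8 deg of upright, tip within 9 mm of the dot centre, spring in 2.5-10.5 mm (0.4-4 N on the plate), probe touching nothing else; drawer out over 90 mm; nut driver and brush upright (20 deg) in their sockets; other bystanders moved under 30 mm (distance between tip and spot below 0.009 m and value of joint plunger between 0.0025 and 0.0105 m and contact force between probe and marked_plate between 0.4 and 4 N and angle between probe's own z axis and vertical below 0.14 rad and height (world z) of probe above 0.05 m and contact force between the fingers and probe above 1 N and contact force between probe and board below 0.1 N and contact force between probe and cab below 0.1 N and linear speed of probe below 0.02 m/s and value of joint cab_drawer0 above 0.09 m and angle between each of nut_driver, dust_brush's own z axis and vertical below 0.35 rad and z of each of nut_driver, dust_brush in the frame of cab below 0.075 m and distance of each of tumbler, bottle, screwdriver, fan, drive from where it was at the start of the episode below 0.03 m); the arm keeps its last pose, push and grip.
It fails at once if the probe is pressed hard (over 10 N) on the plate or the board (contact force between probe and marked_plate above 10 N or contact force between probe and board above 10 N).
It fails at once if the nut driver or the brush is tipped over or lifted out of the drawer (angle between any of nut_driver, dust_brush's own z axis and vertical above 0.5 rad or z of any of nut_driver, dust_brush in the frame of cab above 0.085 m).
It fails at once if the tumbler, bottle, screwdriver, fan or drive is pushed more than 30 mm from its place (distance of any of tumbler, bottle, screwdriver, fan, drive from where it was at the start of the episode above 0.03 m).
It also fails if it takes over 62 s, if anything falls off the work surface, if the arm or the gripper's body presses on something with over 40 N, if the wrist force passes 120 N, or if a joint passes its speed limit or range.

## Working session

There is one attempt and no reset: what is moved stays moved. The work goes in short steps, Python scripts to look and compute and a shell command to move; the robot and the scene stay as the last step left them, time stands still between calls to the robot, and variables do not carry over. Pictures are saved under pics/ and viewed, and the job is handed in when it is done.

```bash
mkdir -p pics; cat > h.py <<'E'
from cell import *
import numpy as np, cv2
def cam(name, obs=None):
    p=camera_params(name); f=210/np.tan(np.radians(p['fovy'])/2)
    if 'rvec' in p:
        R=cv2.Rodrigues(np.array(p['rvec'],float))[0]; t=np.array(p['tvec'],float).ravel()
    else:
        o=obs or get_obs(); T=np.eye(4); T[:3,:3]=np.array(o['ee_rot']).reshape(3,3); T[:3,3]=o['tool_pos']
        M=np.linalg.inv(T@np.array(p['tool_from_camera'])); R=M[:3,:3]; t=M[:3,3]
    K=np.array([[f,0,p['cx']],[0,f,p['cy']],[0,0,1]]); return K,R,t,p
def atz(c,u,v,z):
    K,R,t,_=c; d=R.T@np.linalg.solve(K,[u,v,1.]); o=-R.T@t
    return o+d*(z-o[2])/d[2]
def proj(c,P):
    K,R,t,_=c; q=K@(R@np.array(P,float)+t); return q[:2]/q[2]
def crop(im,x,y,w,h,s,fn): cv2.imwrite(fn,cv2.resize(im[y:y+h,x:x+w],None,fx=s,fy=s,interpolation=cv2.INTER_CUBIC))
E
python3 - <<'E'
from h import *
for n in ('scene','top','wrist'):
    cv2.imwrite(f'pics/{n}0.png',get_image(n)); print(n,camera_params(n))
o=get_obs(); print(o)
E
```

```text
scene {'fovy': 44.72263717243128, 'cx': 274.66622158195577, 'cy': 213.63243423962163, 'rvec': array([ 0.66292655,  2.9377134 , -0.57430178]), 'tvec': array([ 480.49741529, -194.09476474, 1562.37942329])}
top {'fovy': 57.52434672587783, 'cx': 281.5327517368284, 'cy': 211.2804541526295, 'rvec': array([ 2.16887597, -2.16426348,  0.11768323]), 'tvec': array([ -10.74117983,  511.60143363, 1090.3130689 ])}
wrist {'fovy': 62.9313970444599, 'cx': 273.7246516300398, 'cy': 208.9252116472822, 'tool_from_camera': array([[ 1.45373716e-03, -9.73888330e-01, -2.27022924e-01,
         6.52042376e+01],
       [ 9.99998798e-01,  1.53835247e-03, -1.95786842e-04,
        -6.82590534e-01],
       [ 5.39915796e-04, -2.27022367e-01,  9.73889395e-01,
        -1.78817235e+02],
       [ 0.00000000e+00,  0.00000000e+00,  0.00000000e+00,
         1.00000000e+00]])}
{'time': 0.15, 'joint_pos': array([ 7.04961783e+01,  1.72072728e+01,  8.71706617e+01,  1.69449783e-04,
        7.56705882e+01, -3.81625950e+00]), 'joint_velocities': array([-0.0045714 , -0.05215635, -0.15700431, -0.02816454,  0.04186363,
        0.00067868]), 'effort': array([ 5.78211184e-04, -5.31970847e+01, -3.52807081e+01,  7.07693305e-02,
        2.36659998e-02, -6.35610400e-05]), 'tool_pos': array([148.65674477, 529.33064363, 205.03749535]), 'ee_rot': array([[-9.62750259e-01,  2.70392043e-01, -2.85448735e-04],
       [ 2.70392187e-01,  9.62749931e-01, -7.97328992e-04],
       [ 5.92243346e-05, -8.44811801e-04, -9.99999641e-01]]), 'contact_force': array([-0.87762909,  0.40448904,  0.07244228]), 'ft_torque': array([-0.01989906,  0.02713965,  0.03182786]), 'opening': 93.58671677068756}
```

View pics/scene0.png

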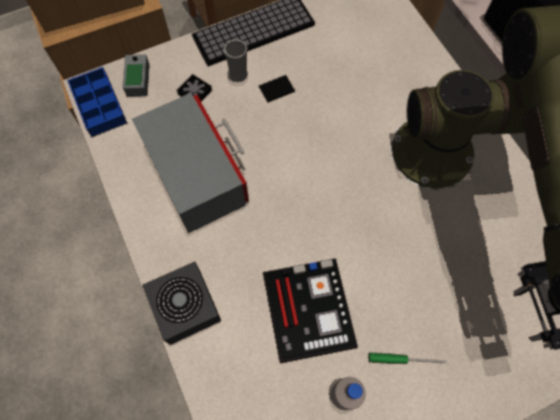

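View pics/top0.png

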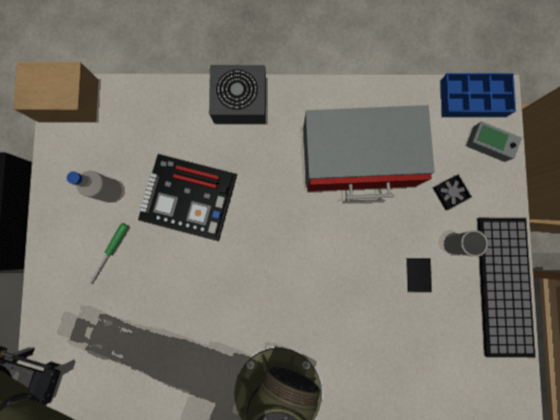

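View pics/wrist0.png

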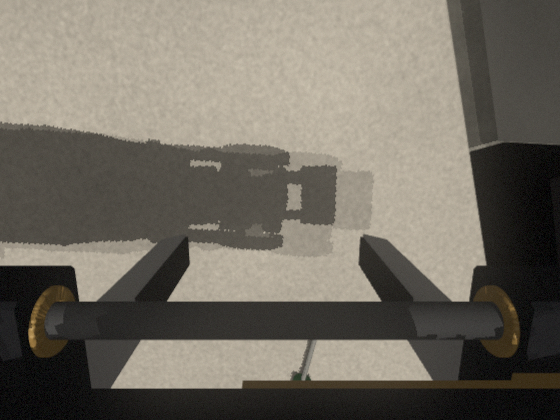

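The scene and top views agree: the drawer unit is at about (368,145) in top, with its handle at (367,197). The orange dot is at (198,212) on the right-hand plate. I'll enlarge both areas.

```bash
python3 - <<'E'
from h import *
im=cv2.imread('pics/top0.png'); crop(im,295,95,150,115,5,'pics/cab_top.png'); crop(im,130,150,120,95,5,'pics/board_top.png')
im=cv2.imread('pics/scene0.png'); crop(im,120,85,135,150,4,'pics/cab_sc.png')
E
```

```text
(no output)
```

View pics/cab_top.png

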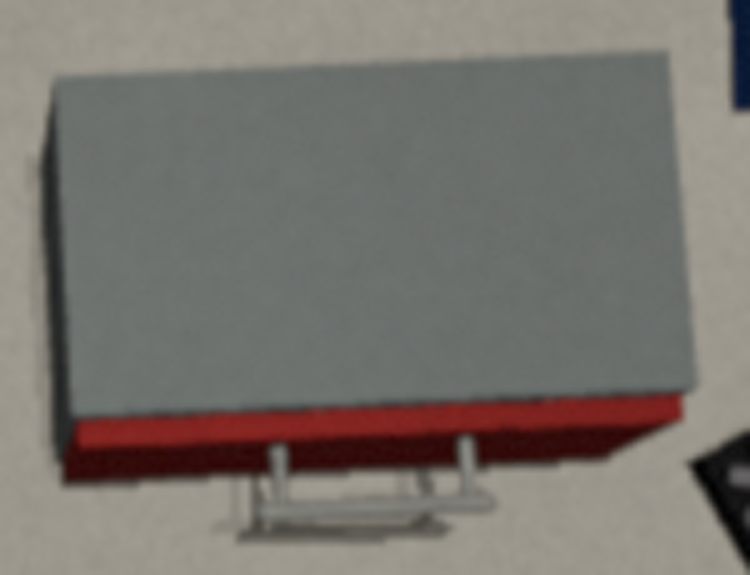

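View pics/board_top.png

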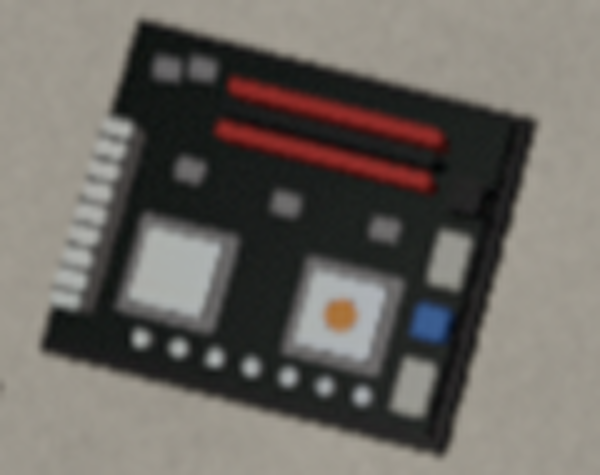

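View pics/cab_sc.png

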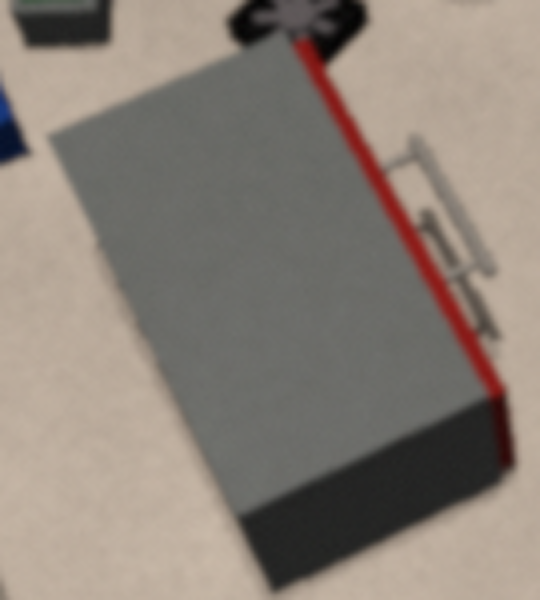

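```bash
python3 - <<'E'
from h import *
c=cam('top'); s=cam('scene')
g=lambda u,v,z:atz(c,u/5+294.6,v/5+94.6,z)
P=[g(*p,150) for p in [(55,78),(668,52),(695,388),(75,415)]]
print(np.round(P,1)); 
d=P[0]-P[1]; print('yaw',np.degrees(np.arctan2(-d[0],d[1]))); d=P[3]-P[2]; print(np.degrees(np.arctan2(-d[0],d[1])),np.linalg.norm(d),np.linalg.norm(P[0]-P[3]))
H=[g(262,508,112),g(493,500,112)]; print('bar top',np.round(H,1),(H[0]+H[1])/2)
S=[atz(s,u/4+119.6,v/4+84.6,112) for u,v in [(417,137),(490,270)]]; print('bar scene',np.round(S,1),(S[0]+S[1])/2)
S=[atz(s,u/4+119.6,v/4+84.6,150) for u,v in [(290,38),(50,135),(240,515),(490,395)]]; print('scene corners',np.round(S,1))
print('dot',atz(c,341/5+129.6,315/5+149.6,38), 'dot sc',atz(s,320,285.5,38))
q=[atz(c,u/5+129.6,v/5+149.6,30) for u,v in [(140,20),(535,122),(445,452),(43,348)]];print(np.round(q,1))
E
```

```text
[[ 770.6  -73.4  150. ]
 [ 785.9 -402.2  150. ]
 [ 602.7 -409.3  150. ]
 [ 587.5  -83.   150. ]]
yaw 2.6560446208516
2.661949388737035 326.5893250129651 183.41333423890063
bar top [[ 544.  -187.   112. ]
 [ 548.7 -312.5  112. ]] [ 546.35927144 -249.75914341  112.        ]
bar scene [[ 547.8 -307.9  112. ]
 [ 544.5 -185.2  112. ]] [ 546.14579181 -246.54848154  112.        ]
scene corners [[ 603.6 -399.9  150. ]
 [ 786.6 -397.5  150. ]
 [ 771.   -70.   150. ]
 [ 589.1  -78.6  150. ]]
dot [506.12519075 232.55228069  38.        ] dot sc [508.75316995 236.28818114  38.        ]
[[682.4 357.9  30. ]
 [621.5 123.   30. ]
 [427.4 172.1  30. ]
 [487.3 407.1  30. ]]
```

```bash
python3 -m crank '{"translation":[[13.2,-25.9,4.5],[13.2,-25.9,4.5],[13.2,-25.9,4.5],[13.2,-25.9,4.5],[13.2,-25.9,4.5],[13.2,-25.9,4.5],[13.2,-25.9,4.5],[26.4,-51.8,4.5],[26.4,-51.8,4.5],[26.4,-51.8,4.5]],"turn":[[0,0,-7],[0,0,-14],[0,0,-21],[0,0,-28],[0,0,-35],[0,0,-42],[0,0,-49],[0,0,-56],[0,0,-63],[0,0,-71]],"gripper":[0.32,0.32,0.32,0.32,0.32,0.32,0.32,0.32,0.32,0.32]}'
```

```text
time: 0.98
tool_pos: [336.6, 159.4, 250.4]
ee_rot: [[-0.067, 0.998, 0.001], [0.998, 0.067, 0.0], [0.0, 0.001, -1.0]]
contact_force: [1.0, 0.7, -0.7]
opening: 31.8
```

```bash
python3 -m crank '{"translation":[[20.9,-40.8,0],[20.9,-40.8,0],[20.9,-40.8,0],[20.9,-40.8,0],[20.9,-40.8,0],[20.9,-40.8,0],[20.9,-40.8,0],[20.9,-40.8,0],[20.9,-40.8,0],[20.9,-40.8,0]],"turn":[[0,0,-1],[0,0,-1],[0,0,-1],[0,0,-1],[0,0,-1],[0,0,-1],[0,0,-1],[0,0,-1],[0,0,-1],[0,0,-1]],"gripper":[0.32,0.32,0.32,0.32,0.32,0.32,0.32,0.32,0.32,0.32]}'
python3 -m crank '{"translation":[[0,0,0],[0,0,0]],"turn":[[0,0,0],[0,0,0]],"gripper":[0.32,0.32]}'
python3 - <<'E'
from h import *
o=get_obs(); im=get_image('wrist'); cv2.imwrite('pics/w1.png',im); print(o['tool_pos'],o['ee_rot'])
c=cam('wrist',o); 
for P in [(546.3,-248,112),(549,-310,112),(543.5,-186,112)]: print(proj(c,P))
E
```

```text
time: 1.82
tool_pos: [526.7, -211.6, 249.9]
ee_rot: [[-0.055, 0.999, -0.0], [0.999, 0.055, 0.0], [0.0, -0.0, -1.0]]
contact_force: [0.1, 1.1, 0.3]
opening: 30.4
time: 1.98
tool_pos: [526.3, -210.8, 248.8]
ee_rot: [[-0.053, 0.999, -0.002], [0.999, 0.053, 0.001], [0.001, -0.002, -1.0]]
contact_force: [0.1, 0.2, -0.4]
opening: 30.0
[ 526.27633742 -210.82327607  248.79100958] [[-0.05267791  0.99860938 -0.00208556]
 [ 0.99861088  0.0526802   0.00105438]
 [ 0.00116278 -0.00202712 -0.99999727]]
[292.67776056 238.57707917]
[291.25015413 297.5619023 ]
[294.1235389  174.36737052]
```

View pics/w1.png

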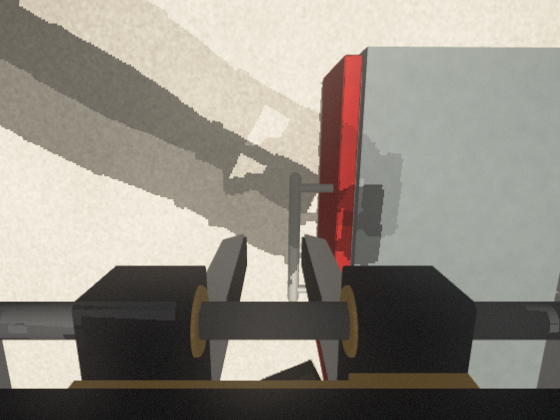

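The wrist view shows the bar at column 295, rows 173–298, within about 2 mm of the prediction. I'll centre on it and descend.

```bash
python3 -m crank '{"translation":[[2.1,-3.7,0],[2.1,-3.7,0],[2.1,-3.7,-4],[2.1,-3.7,-7],[2.1,-3.7,-10],[2.1,-3.7,-10],[2.1,-3.7,-10]],"turn":[[0,0,0],[0,0,0],[0,0,0],[0,0,0],[0,0,0],[0,0,0],[0,0,0]],"gripper":[0.32,0.32,0.32,0.32,0.32,0.32,0.32]}'
python3 - <<'E'
from h import *
o=get_obs(); im=get_image('wrist'); cv2.imwrite('pics/w2.png',im); print(o['tool_pos'],o['ee_rot'])
E
```

```text
time: 2.62
tool_pos: [547.1, -245.4, 150.6]
ee_rot: [[-0.056, 0.998, -0.001], [0.998, 0.056, 0.001], [0.001, -0.001, -1.0]]
contact_force: [-0.1, 0.1, 1.2]
opening: 30.3
[ 547.06595434 -245.39189066  150.62586868] [[-5.59969517e-02  9.98430336e-01 -1.09807665e-03]
 [ 9.98430685e-01  5.59976886e-02  6.52155956e-04]
 [ 7.12622045e-04 -1.05983468e-03 -9.99999184e-01]]
```

View pics/w2.png

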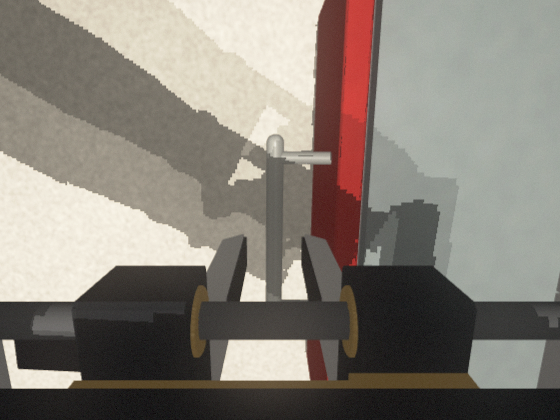

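The bar (column 274) is centred between the fingers. Next I'll descend, close on it and pull.

```bash
python3 -m crank '{"translation":[[0,0,-2.5],[0,0,-5],[0,0,-5.4],[0,0,-5.4],[0,0,-5.4],[0,0,-5.4],[0,0,-5.4]],"turn":[[0,0,-0.4],[0,0,-0.4],[0,0,-0.4],[0,0,-0.4],[0,0,-0.4],[0,0,-0.4],[0,0,-0.4]],"gripper":[0.32,0.32,0.32,0.05,0.05,0.05,0.05]}' 20
```

```text
time: 3.25
tool_pos: [547.3, -246.9, 98.4]
ee_rot: [[-0.048, 0.999, 0.0], [0.999, 0.048, -0.001], [-0.001, 0.0, -1.0]]
contact_force: [-8.5, 1.4, 8.6]
opening: 10.1
```

```bash
python3 -m crank '{"translation":[[-1,-0.05,0],[-2.5,-0.12,0],[-4.5,-0.21,0],[-6.5,-0.3,0],[-8.5,-0.39,0],[-10.5,-0.49,0],[-12,-0.56,0],[-12.8,-0.59,0],[-13.3,-0.62,0],[-13.3,-0.62,0]],"turn":[[0,0,0],[0,0,0],[0,0,0],[0,0,0],[0,0,0],[0,0,0],[0,0,0],[0,0,0],[0,0,0],[0,0,0]],"gripper":[0.05,0.05,0.05,0.05,0.05,0.05,0.05,0.05,0.05,0.05]}'
python3 -m crank '{"translation":[[-0.1,0,0],[-0.1,0,0]],"turn":[[0,0,0],[0,0,0]],"gripper":[0.05,0.05]}'
```

```text
time: 4.08
tool_pos: [414.4, -253.2, 98.4]
ee_rot: [[-0.047, 0.999, 0.003], [0.999, 0.047, -0.002], [-0.002, 0.003, -1.0]]
contact_force: [-1.2, 3.1, 6.6]
opening: 10.1
time: 4.25
tool_pos: [414.2, -253.2, 98.4]
ee_rot: [[-0.048, 0.999, 0.003], [0.999, 0.048, -0.002], [-0.002, 0.003, -1.0]]
contact_force: [-0.5, 1.5, 9.2]
opening: 10.3
```

```bash
python3 -m crank '{"translation":[[-0.1,0,0],[-0.25,-0.01,0],[-0.25,-0.01,0],[-0.25,-0.01,0]],"turn":[[0,0,0],[0,0,0],[0,0,0],[0,0,0]],"gripper":[0.05,0.05,0.05,0.05]}'
python3 - <<'E'
from h import *
cv2.imwrite('pics/top1.png',get_image('top'));im=cv2.imread('pics/top1.png'); crop(im,300,95,140,170,3.5,'pics/top1c.png')
E
```

```text
time: 4.58
tool_pos: [413.7, -253.2, 98.5]
ee_rot: [[-0.048, 0.999, 0.008], [0.999, 0.048, -0.002], [-0.003, 0.007, -1.0]]
contact_force: [17.6, 2.9, -1.8]
opening: 10.1
```

View pics/top1c.png

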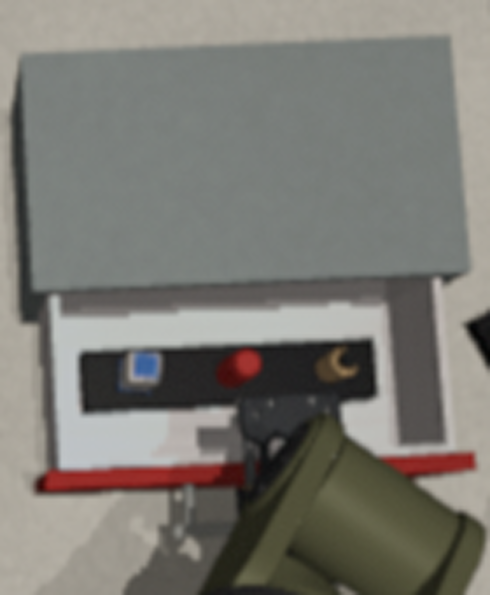

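The stop is reached: the tool feels 17.6 N and has travelled 133.6 mm. The white and blue probe stands in the left (+80) socket, at about (341,200) in the full top picture. Next I'll release and go up.

```bash
python3 -m crank '{"translation":[[0.25,0,0],[0.25,0,0],[0.25,0,0],[0.25,0,3],[0.25,0,6],[0.25,0,10],[0.25,2,14],[1,4,16],[2,6,16],[3,8.5,16]],"turn":[[0,0,0],[0,0,0],[0,0,0],[0,0,0],[0,0,0],[0,0,0],[0,0,0],[0,0,0],[0,0,0],[0,0,0]],"gripper":[0.3,0.3,0.3,0.3,0.3,0.3,0.3,0.3,0.3,0.4]}'
python3 -m crank '{"translation":[[0,0,0],[0,0,0]],"turn":[[0,0,0],[0,0,0]],"gripper":[0.5,0.5]}'
python3 - <<'E'
from h import *
o=get_obs(); im=get_image('wrist'); cv2.imwrite('pics/w3.png',im); print(o['tool_pos'],o['ee_rot'])
c=cam('wrist',o); print(proj(c,(522,-169,126)))
t=get_image('top'); cv2.imwrite('pics/top2.png',t); crop(t,300,150,140,85,5,'pics/top2c.png')
print(atz(cam('top'),341.3,200,126))
E
```

```text
time: 5.47
tool_pos: [441.2, -167.6, 258.2]
ee_rot: [[-0.047, 0.999, 0.003], [0.999, 0.047, -0.002], [-0.002, 0.003, -1.0]]
contact_force: [0.7, 0.2, -0.7]
opening: 32.0
time: 5.63
tool_pos: [440.9, -167.2, 256.5]
ee_rot: [[-0.05, 0.999, 0.0], [0.999, 0.05, -0.0], [-0.0, 0.0, -1.0]]
contact_force: [-0.1, -0.7, 0.6]
opening: 44.5
[ 440.86698717 -167.20933036  256.54804587] [[-4.97927903e-02  9.98759557e-01  1.61248841e-04]
 [ 9.98759515e-01  4.97928403e-02 -3.22519096e-04]
 [-3.30148068e-04  1.44989688e-04 -9.99999935e-01]]
[361.22569983 207.12929255]
[ 531.65842258 -169.19946748  126.        ]
```

View pics/w3.png

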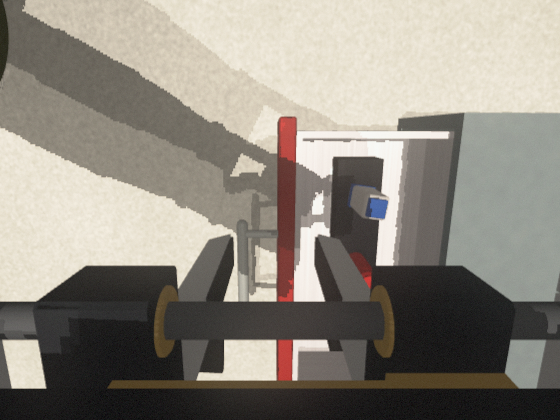

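View pics/top2c.png

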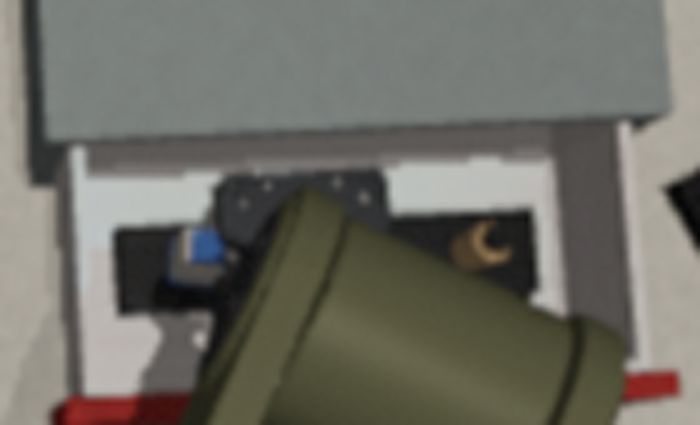

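The wrist view shows the blue cap at (377,208), against a predicted 361. I'll enlarge it and cross-check with the rack corners, panel and bar.

```bash
python3 - <<'E'
from h import *
im=cv2.imread('pics/w3.png'); crop(im,270,110,200,150,4,'pics/w3c.png')
o=get_obs(); c=cam('wrist',o); t=cam('top')
f=lambda c,l:[print(n,np.round(atz(c,u,v,z),1)) for n,u,v,z in l]
f(c,[('bar end',243,222,112),('panel TL out',279,118,137),('panel in',297,118,137),('rack corner',335,158,56),('rack back',383,157,56),('cap',377,208,126)])
f(t,[('rack TL',300+117/5,150+228/5,56),('rack TR',300+530/5,150+210/5,56),('rack BL',300+122/5,150+312/5,56),('cap',300+207/5,150+246/5,126)])
E
```

```text
bar end [ 411.7 -193.6  112. ]
panel TL out [441.3 -94.7 137. ]
panel in [456.4 -94.  137. ]
rack corner [ 506.  -131.5   56. ]
rack back [ 558.4 -127.9   56. ]
cap [ 536.2 -170.2  126. ]
rack TL [ 553.9 -129.3   56. ]
rack TR [ 564.9 -365.9   56. ]
rack BL [ 505.6 -131.7   56. ]
cap [ 533.8 -169.5  126. ]
```

View pics/w3c.png

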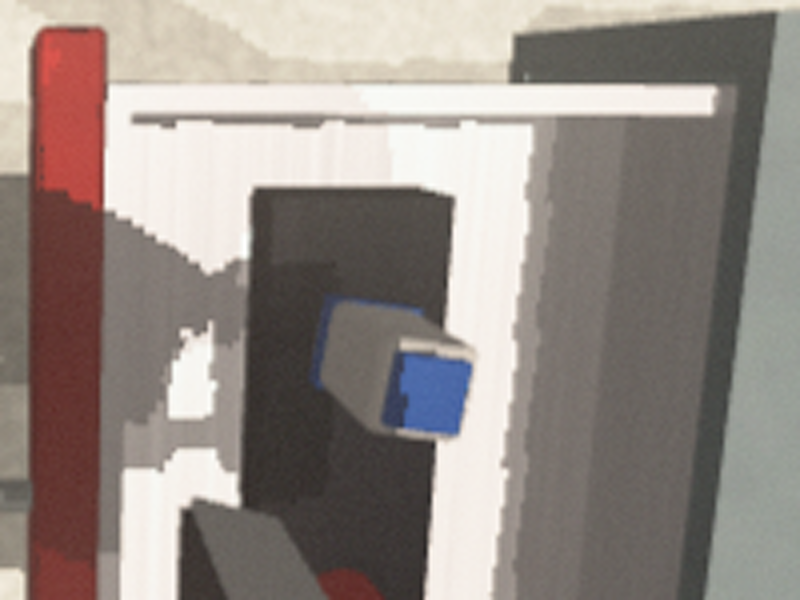

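Two cameras agree on the cap at about (535,-170), centred on the rack at about x 533. I'll move over it and look straight down.

```bash
python3 -m crank '{"translation":[[3,-0.1,0],[6.5,-0.2,0],[9.4,-0.3,-1],[9.4,-0.3,-3],[9.4,-0.3,-3],[9.4,-0.3,-3]],"turn":[[0,0,-4],[0,0,-9],[0,0,-9],[0,0,-9],[0,0,-9],[0,0,-9]],"gripper":[0.5,0.5,0.5,0.5,0.5,0.5]}'
python3 - <<'E'
from h import *
o=get_obs(); im=get_image('wrist'); cv2.imwrite('pics/w4.png',im); print(o['tool_pos'],o['ee_rot'])
crop(im,200,120,160,120,5,'pics/w4c.png')
E
```

```text
time: 6.23
tool_pos: [534.0, -171.5, 225.5]
ee_rot: [[0.11, 0.994, -0.002], [0.994, -0.11, 0.001], [0.001, -0.003, -1.0]]
contact_force: [-0.7, -0.5, 0.6]
opening: 47.2
[ 533.98001062 -171.47917949  225.53022882] [[ 1.09720801e-01  9.93959382e-01 -2.46852134e-03]
 [ 9.93962316e-01 -1.09719174e-01  7.85612710e-04]
 [ 5.10023002e-04 -2.53981524e-03 -9.99996645e-01]]
```

View pics/w4c.png

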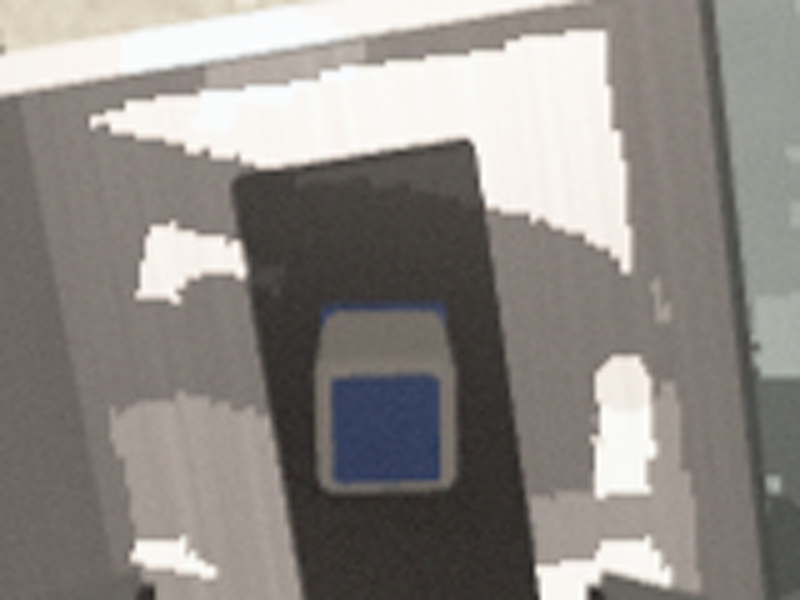

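```bash
python3 - <<'E'
from h import *
c=cam('wrist',get_obs()); print(atz(c,277.0,205.8,126), [atz(c,200+u/5,120+v/5,126) for u,v in [(332,375),(441,374),(334,485),(441,484)]])
print(proj(c,(*get_obs()['tool_pos'][:2],126)))
# fingers mid col
E
```

```text
[ 537.25949188 -169.83265927  126.        ] [array([ 529.49897028, -159.75962197,  126.        ]), array([ 547.47913274, -161.55144635,  126.        ]), array([ 527.70354673, -178.50163452,  126.        ]), array([ 545.61919855, -180.28205321,  126.        ])]
[273.63005428 208.13665583]
```

View pics/w4.png

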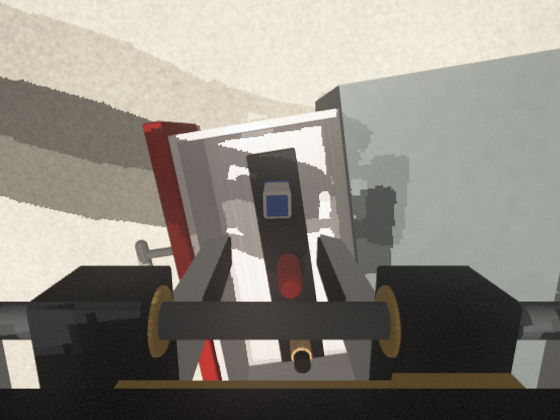

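The cap at (277,206) is square to the jaws and about 3.4 mm off along them. I'll correct that and go down.

```bash
python3 -m crank '{"translation":[[0.3,0.1,-1],[0.3,0.1,-4],[0.3,0.1,-7],[0.3,0.1,-10],[0.3,0.1,-12.5],[0.3,0.1,-14.5],[0.3,0.1,-14.5],[0.3,0.1,-14.5]],"turn":[[0,0,0],[0,0,0],[0,0,0],[0,0,0],[0,0,0],[0,0,0],[0,0,0],[0,0,0]],"gripper":[0.5,0.5,0.5,0.5,0.5,0.5,0.5,0.5]}'
python3 -m crank '{"translation":[[0,0,0],[0,0,0],[0,0,0],[0,0,0],[0,0,0],[0,0,0]],"turn":[[0,0,0],[0,0,0],[0,0,0],[0,0,0],[0,0,0],[0,0,0]],"gripper":[0.15,0.15,0.15,0.15,0.15,0.15]}' 25
```

```text
time: 6.95
tool_pos: [537.7, -170.0, 81.6]
ee_rot: [[0.109, 0.994, -0.0], [0.994, -0.109, 0.0], [0.0, -0.0, -1.0]]
contact_force: [0.2, 0.1, 0.8]
opening: 47.3
time: 7.45
tool_pos: [538.3, -170.0, 82.2]
ee_rot: [[0.109, 0.994, 0.001], [0.994, -0.109, -0.001], [-0.0, 0.001, -1.0]]
contact_force: [-1.2, 1.1, 6.9]
opening: 23.8
```

Gripped, opening 23.8 mm. I'll lift straight up.

```bash
python3 -m crank '{"translation":[[0,0,1],[0,0,2.5],[0,0,4.5],[0,0,7],[0,0,9.5],[0,0,12],[0,0,13.5],[0,0,14],[0,0,14],[0,0,14]],"turn":[[0,0,0],[0,0,0],[0,0,0],[0,0,0],[0,0,0],[0,0,0],[0,0,0],[0,0,0],[0,0,0],[0,0,0]],"gripper":[0.15,0.15,0.15,0.15,0.15,0.15,0.15,0.15,0.15,0.15]}'
python3 - <<'E'
from h import *
o=get_obs();im=get_image('wrist'); cv2.imwrite('pics/w5.png',im)
im=get_image('top'); crop(im,300,95,140,150,4,'pics/t5.png'); im=get_image('scene'); crop(im,120,80,170,150,4,'pics/s5.png')
E
```

```text
time: 8.28
tool_pos: [537.5, -169.7, 220.4]
ee_rot: [[0.109, 0.994, -0.001], [0.994, -0.109, 0.0], [0.0, -0.001, -1.0]]
contact_force: [-0.8, 1.1, -1.4]
opening: 23.8
```

View pics/w5.png

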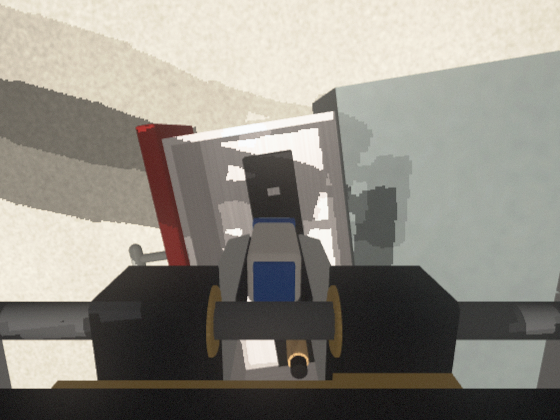

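View pics/s5.png

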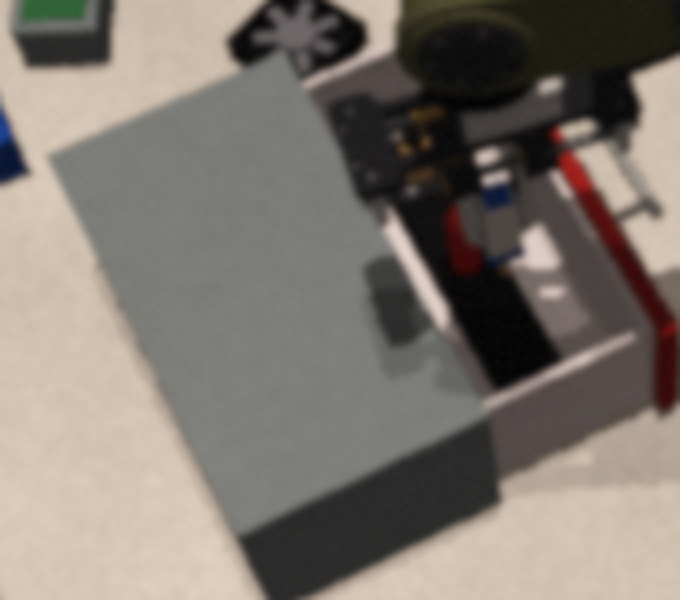

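The probe is lifted and held upright, and the red driver is still standing in its socket. I'll go towards the board and look at the dot from beside it.

```bash
python3 -m crank '{"translation":[[-0.3,2,0],[-0.5,5,0],[-1,9,0],[-1.5,13,0],[-2,17,0],[-2.5,21,0],[-3,25,0],[-3,29,0],[-3,32,0],[-3,34,0]],"turn":[[0,0,0],[0,0,0],[0,0,0],[0,0,0],[0,0,0],[0,0,0],[0,0,0],[0,0,0],[0,0,0],[0,0,0]],"gripper":[0.15,0.15,0.15,0.15,0.15,0.15,0.15,0.15,0.15,0.15]}'
python3 -m crank '{"translation":[[0,0,-1],[0,0,-2],[0,0,-3],[0,0,-3],[0,0,-3]],"turn":[[0,0,0],[0,0,0],[0,0,0],[0,0,0],[0,0,0]],"gripper":[0.15,0.15,0.15,0.15,0.15]}'
python3 - <<'E'
from h import *
o=get_obs();im=get_image('wrist'); cv2.imwrite('pics/w6.png',im); print(o['tool_pos'])
crop(im,180,60,200,150,4,'pics/w6c.png')
print(proj(cam('wrist',o),(507,234.4,38)))
E
```

```text
time: 9.27
tool_pos: [507.1, 173.0, 220.5]
ee_rot: [[0.107, 0.994, -0.001], [0.994, -0.107, -0.0], [-0.0, -0.001, -1.0]]
contact_force: [0.4, 0.1, -0.9]
opening: 23.7
time: 9.68
tool_pos: [507.6, 169.1, 190.4]
ee_rot: [[0.11, 0.994, -0.002], [0.994, -0.11, -0.0], [-0.001, -0.002, -1.0]]
contact_force: [-0.1, 0.1, -1.4]
opening: 23.9
[507.6430404  169.11964912 190.40065024]
[265.58024781 128.49874798]
```

View pics/w6.png

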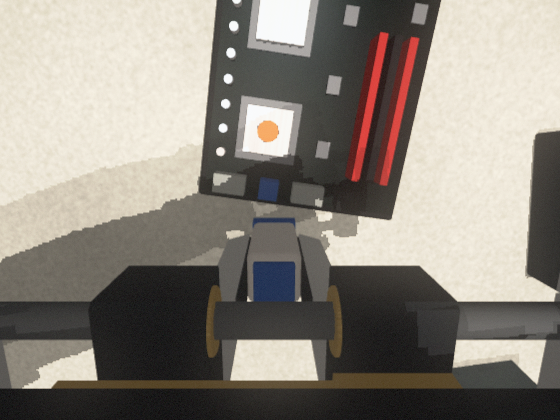

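View pics/w6c.png

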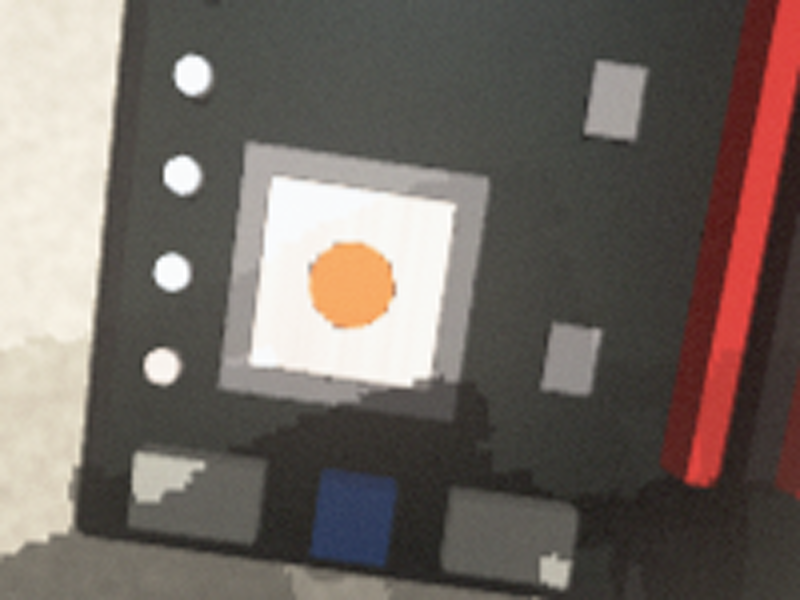

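```bash
python3 - <<'E'
from h import *
o=get_obs();c=cam('wrist',o); p=atz(c,267.6,130.6,38); print(p, p-o['tool_pos'])
# held cap centre (top face at TCP+44)
print('cap',atz(c,274,281,o['tool_pos'][2]+44)-o['tool_pos'])
E
```

```text
[509.1434218  232.54181666  38.        ] [   1.19726326   63.21079369 -153.10240658]
cap [ 0.29103966  1.6394663  44.        ]
```

```bash
python3 -m crank '{"translation":[[0.1,2,0],[0.1,4.5,0],[0.1,6.3,0],[0.1,6.3,0],[0.1,6.3,-2],[0.1,6.3,-5],[0.1,6.3,-7.5],[0.1,6.3,-8.4],[0.1,6.3,-8.4],[0.1,6.3,-8.4]],"turn":[[0,0,0],[0,0,0],[0,0,0],[0,0,0],[0,0,0],[0,0,0],[0,0,0],[0,0,0],[0,0,0],[0,0,0]],"gripper":[0.15,0.15,0.15,0.15,0.15,0.15,0.15,0.15,0.15,0.15]}'
python3 -m crank '{"translation":[[0,0,0],[0,0,0],[0,0,0]],"turn":[[0,0,0],[0,0,0],[0,0,0]],"gripper":[0.15,0.15,0.15]}'
python3 - <<'E'
from h import *
o=get_obs();print(o['contact_force'],o['tool_pos'])
im=get_image('wrist'); cv2.imwrite('pics/w7.png',im)
im=get_image('top'); crop(im,140,150,120,95,6,'pics/t7.png'); im=get_image('scene'); crop(im,260,230,110,100,6,'pics/s7.png')
tip=o['tool_pos']-[0,0,56]
for n in('top','scene'):
  c=cam(n); print(n,'tip',proj(c,tip),'dot',proj(c,(508.5,233,38)))
E
```

```text
time: 10.57
tool_pos: [509.4, 232.8, 108.3]
ee_rot: [[0.109, 0.994, 0.001], [0.994, -0.109, 0.0], [0.0, 0.001, -1.0]]
contact_force: [-0.4, 0.2, -0.3]
opening: 23.8
time: 10.82
tool_pos: [509.3, 233.3, 108.5]
ee_rot: [[0.109, 0.994, 0.002], [0.994, -0.109, 0.001], [0.001, 0.002, -1.0]]
contact_force: [-0.5, -0.9, -1.1]
opening: 23.8
[-0.50841729 -0.91748362 -1.06161539] [509.33033094 233.3063745  108.46604984]
top tip [196.4679269  210.95684337] dot [197.66620771 211.78329256]
scene tip [319.69471581 283.2675616 ] dot [319.52220436 284.37584865]
```

View pics/w7.png

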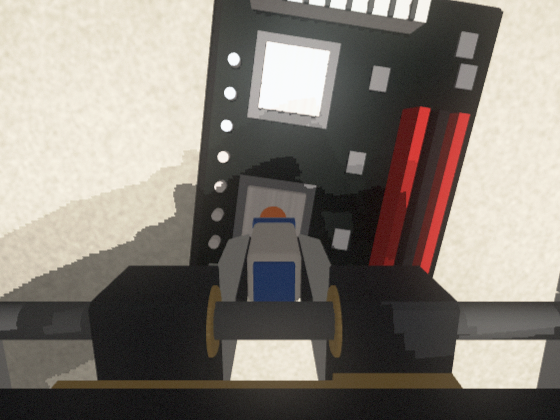

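View pics/t7.png

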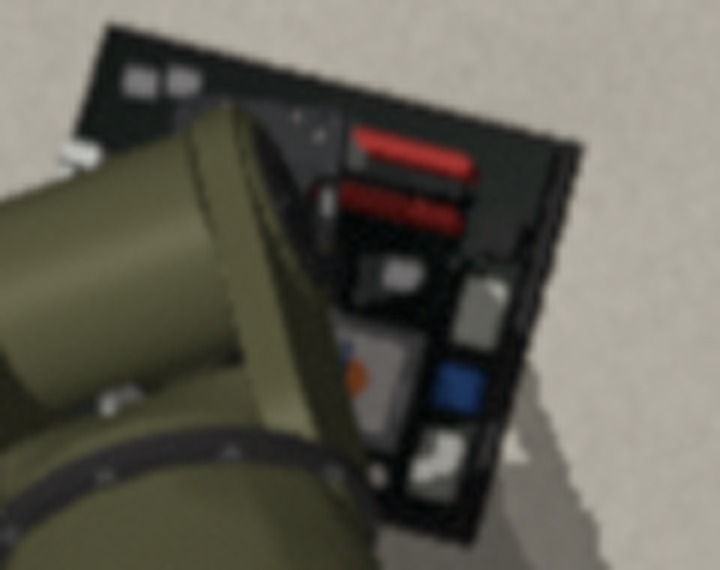

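View pics/s7.png

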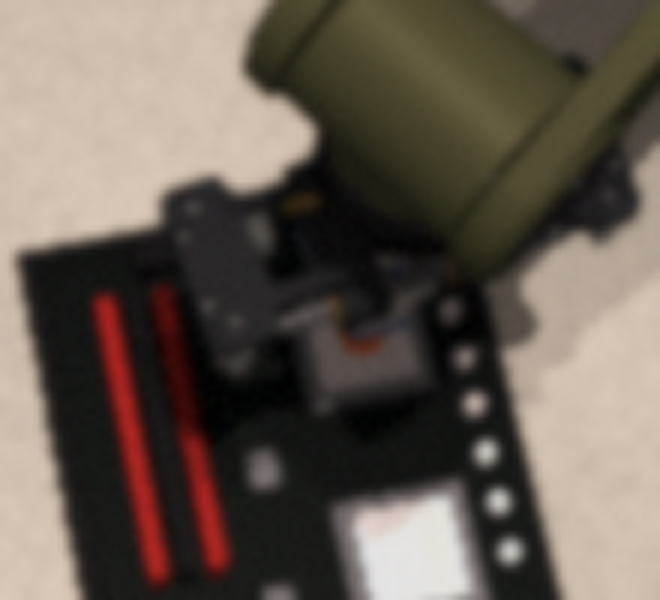

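```bash
python3 - <<'E'
from h import *
im=cv2.imread('pics/w7.png'); crop(im,220,170,110,80,7,'pics/w7c.png')
o=get_obs();c=cam('wrist',o);p=o['tool_pos']
print(atz(c,273,206,38)-p)
R=np.array(o['ee_rot'])
for a in (-12,12): print(proj(c,p+R@[12,a,26.2]), proj(c,p+R@[12,a,12]))
E
```

```text
[  0.53870515   8.80558363 -69.75438739]
[254.22553834 216.32315353] [252.88380091 222.42809306]
[293.15253454 216.36938952] [294.53347796 222.47666822]
```

View pics/w7c.png

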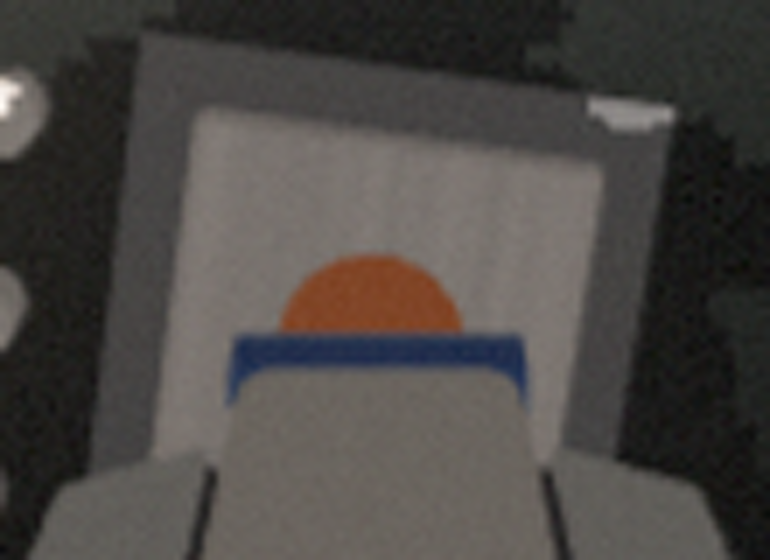

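Offset is about 1 mm, so the alignment is good. I'll descend slowly: to contact first, then half compression.

```bash
python3 -m crank '{"translation":[[0,0,-0.4],[0,0,-0.8],[0,0,-1.1],[0,0,-1.2],[0,0,-1.2],[0,0,-1.2]],"turn":[[0,0,0],[0,0,0],[0,0,0],[0,0,0],[0,0,0],[0,0,0]],"gripper":[0.15,0.15,0.15,0.15,0.15,0.15]}'
python3 - <<'E'
from h import *
import time
F=[]
for i in range(6):
    get_image('wrist') ; o=get_obs(); F.append(o['contact_force'])
print(np.mean(F,0),o['tool_pos'])
E
```

```text
time: 11.47
tool_pos: [508.8, 233.2, 95.1]
ee_rot: [[0.109, 0.994, -0.0], [0.994, -0.109, -0.0], [-0.0, -0.0, -1.0]]
contact_force: [0.4, 0.4, -0.5]
opening: 23.9
[-0.1968665  -0.42931986 -0.73428892] [508.85973985 233.20931456  95.33839764]
```

```bash
python3 -m crank '{"translation":[[0,0,-0.1],[0,0,-0.2],[0,0,-0.3],[0,0,-0.4],[0,0,-0.5],[0,0,-0.6],[0,0,-0.7],[0,0,-0.7],[0,0,-0.7]],"turn":[[0,0,0],[0,0,0],[0,0,0],[0,0,0],[0,0,0],[0,0,0],[0,0,0],[0,0,0],[0,0,0]],"gripper":[0.15,0.15,0.15,0.15,0.15,0.15,0.15,0.15,0.15]}'
python3 - <<'E'
from h import *
F=[]
for i in range(12):
    im=get_image('wrist') ; o=get_obs(); F.append(o['contact_force'])
print(np.mean(F,0),np.std(F,0),o['tool_pos'],o['opening'])
crop(im,200,150,160,120,5,'pics/w8c.png')
c=cam('wrist',o)
im=get_image('top'); crop(im,300,95,140,150,4,'pics/t8.png'); cv2.imwrite('pics/t8f.png',im); im=get_image('scene'); cv2.imwrite('pics/s8f.png',im); crop(im,120,80,170,150,4,'pics/s8.png')
E
```

```text
time: 12.52
tool_pos: [508.9, 233.2, 88.2]
ee_rot: [[0.109, 0.994, 0.0], [0.994, -0.109, 0.0], [0.0, 0.0, -1.0]]
contact_force: [0.3, 1.1, 1.1]
opening: 23.7
[0.48100678 0.07670569 0.72323064] [0.53945358 0.52986039 0.52614394] [508.84733891 233.17414467  88.25107803] 24.01897137565958
```

View pics/w8c.png

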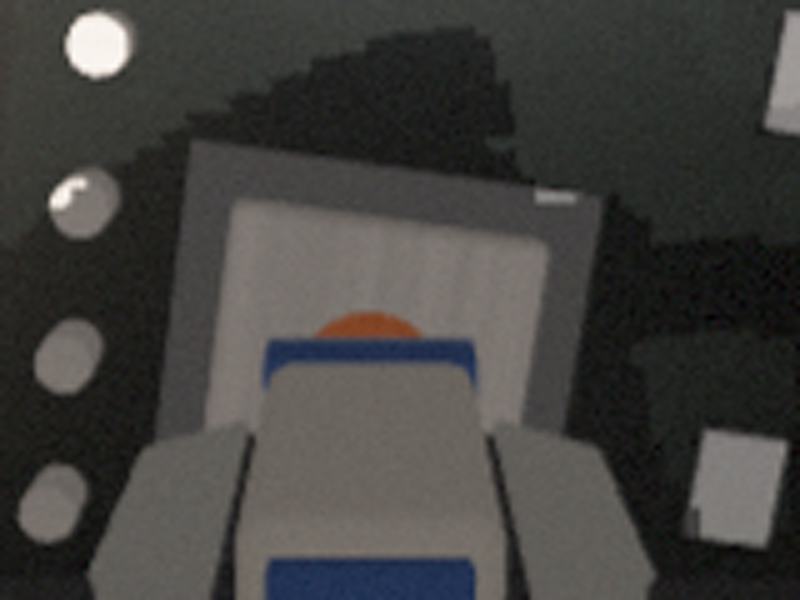

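View pics/s8f.png

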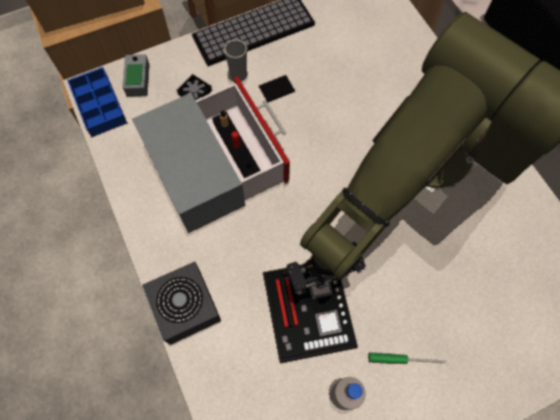

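View pics/t8.png

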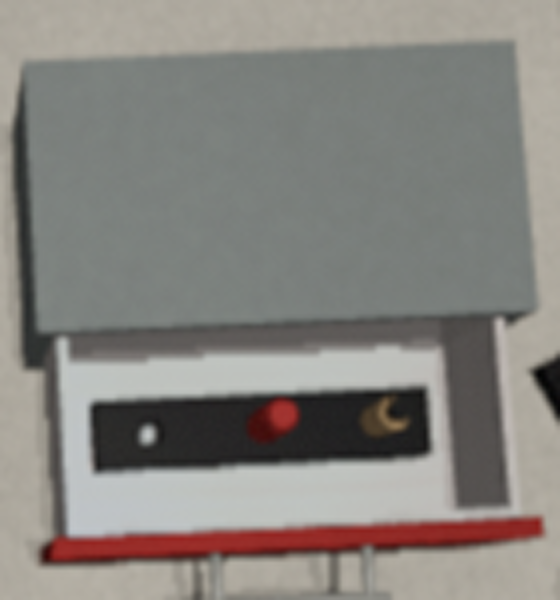

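The force rose by about 1.5 N, which puts the spring about 5 mm in; position says about 6 mm. The dot is centred under the probe, the drawer is open and both other tools are standing. I'll hand in.

```bash
python3 - <<'E'
from h import *
o=get_obs();c=cam('wrist',o); print('dot-TCP',atz(c,273.6,212.6,38)-o['tool_pos']-[0,10,0])
print(job_done())
E
```

```text
dot-TCP [  0.89216292  -1.54095637 -50.25825794]
the job is handed in; nothing more can be done
None
```

I pulled the red drawer out to its stop, lifted the probe from the left socket and pressed its tip on the orange dot. I handed the job in with the gripper still holding the probe there. No verdict was reported.

**Last checks before handing in:**
- **Drawer:** it travelled about 133.6 mm, and pulling further met 17.6 N, so it was at its stop. The final pictures show it still open.
- **Probe position:** the tool was vertical, with the dot about 1–2 mm from the tool axis (allowed 9 mm).
- **Spring:** pushed in about 5–6 mm. The wrist force rose by about 1.5 N, which fits about 5.3 mm, and tool height gives about 5.8 mm.
- **Other items:** the nut driver and brush were standing in the drawer, and nothing else on the bench looked moved.
- **Time:** the whole job took about 13 s of the 62 s allowed.

**One disagreement:** the sockets were about 12–15 mm further behind the drawer front than I worked out from the description. I used the position that the top and wrist cameras agreed on.

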